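Put the label roll away in its lidded box and close it in the drawer

TASK

Put the roll of labels away: place it in the open white box on the bench, set the loose lid on the box so it sits seated and level, then lift the closed box into the open drawer and slide the drawer fully shut. Keep the box upright and leave the tape dispenser and the carton where they are.

Things in the scene. Friction and masses are not known exactly. Their poses are not given: they have to be found in the camera images.
- box: Open-topped white plastic box, loose on the bench, 0.28 kg: 140 long (x) x 68 wide (y) x 74 high, walls and floor 5 thick, inside 130 x 58 x 69 deep; a paper label on each long side. Origin: centre of the underside; z up. Same turned end for end. It can be gripped across its 68 width, also with the lid on.
- lid: Loose white lid lying right way up on the bench, 0.09 kg. Plate 138 (x) x 66 (y) x 5; under it a tapered locating rim 8 deep, 124 x 52, that drops into the box mouth with 3 of play. On top a central grip bar 60 (x) x 12 x 18 high. Origin: centre of the rim's bottom edge; plate top z = 13, bar top z = 31. Seated: origin 66 above the box's; 97 high in all. Same turned end for end.
- roll: Roll of white labels, standing on its flat end: a paper cylinder of 50 outer diameter, 60 high, with a 20 hole along its axis, about 0.13 kg. Origin: centre of its lower end; z along its axis.
- roll_center (a point): Middle of the label roll: on its axis, 30 above its lower end.
- drawer (a joint): Opening of the drawer of the low grey steel unit, in m: 0 is shut, grows as it is drawn out towards the robot (-x of drawer_front), 0.215 at most. It starts drawn out 0.18 to 0.21. It slides with about 2.5 N of friction and stays where it is left.
- drawer_front (a point): Centre of the outer face of the flat drawer front (12 thick, 250 wide, from 6 to 142 above the bench; this point 74 above it); x axis level, pointing into the unit (the way it shuts), z up. The inside of the drawer begins 12 behind it; it is open to above from there for as far as the drawer is drawn out. The fixed unit is 260 deep, 250 wide, 148 high.
- drawer_floor (a point): Middle of the front edge of the drawer's floor, inside, just behind the drawer front: 12 behind drawer_front, 16 above the bench; axes as drawer_front; moves with the drawer. From here the inside runs 230 along +x and is 211 wide (y); side and rear walls stand 44 above this floor. Headroom inside the unit: 126 over the floor.
- dispenser: Bystander: grey desk tape dispenser, 150 long (y) x 60 x 94 high. Origin: centre of the underside.
- carton: Bystander: closed brown carton, 90 (x) x 140 (y) x 75 high. Origin: centre of the underside.

How it is judged (in metres and radians):
On the way, in this order (a step that is already met when the one before it is completed fails the run):
1. The label roll is inside the box on the box's floor, and let go (x of roll_center in the frame of box between -0.046 and 0.046 m and y of roll_center in the frame of box between -0.02 and 0.02 m and z of roll_center in the frame of box between 0.02 and 0.045 m and contact force between the fingers and roll below 0.3 N), for 0.2 s.
2. The lid sits on the box with the roll inside, its locating rim in the box mouth: fully down within 2.5 mm, level with the rim within 2 degrees, centred within 6 mm, and let go (x of roll_center in the frame of box between -0.046 and 0.046 m and y of roll_center in the frame of box between -0.02 and 0.02 m and z of roll_center in the frame of box between 0.02 and 0.045 m and x of lid in the frame of box between -0.006 and 0.006 m and y of lid in the frame of box between -0.006 and 0.006 m and z of lid in the frame of box between 0.062 and 0.0685 m and angle between the z axis of lid and the z axis of box, either way round below 0.035 rad and contact force between the fingers and lid below 0.3 N), for 0.3 s.
3. The closed box stands upright on the floor of the drawer, lid still seated, and let go (all of step 2 and x of box in the frame of drawer_floor between 0.025 and 0.205 m and y of box in the frame of drawer_floor between -0.085 and 0.085 m and z of box in the frame of drawer_floor between -0.004 and 0.006 m and angle between box's own z axis and vertical below 0.05 rad and contact force between the fingers and box below 0.3 N), for 0.2 s.
At the end, for the whole second after the job is handed in: The drawer is shut to within 4 mm; in it the box stands upright (within 3 degrees) on the drawer floor, the roll inside the box, the lid still seated on it (fully down within 2.5 mm, level within 2 degrees, centred within 6 mm); everything released and at rest (all of step 3 and contact force between the fingers and roll below 0.3 N and linear speed of each of box, lid, roll below 0.02 m/s and velocity of joint drawer between -0.01 and 0.01 m/s and value of joint drawer below 0.004 m); the robot touches nothing.
It fails at once if The tape dispenser or the carton is moved by more than 30 mm (distance of any of dispenser, carton from where it was at the start of the episode above 0.03 m).
It fails at once if The box is tipped by more than 30 degrees (angle between box's own z axis and vertical above 0.52 rad).
It also fails if it takes over 72 s, if anything falls off the work surface, if the arm or the gripper's body presses on something with over 40 N, if the wrist force passes 120 N, or if a joint passes its speed limit or range.

ROBOT

A 6-joint arm with a two-finger parallel gripper is mounted at the origin on the work surface. World frame = base frame: x ahead of the robot, y to its left, z up, the work surface at z = 0. Lengths are in m, angles in degrees, forces in N, time in s.
With the tool pointing down it reaches from about 0.4 to 0.825 m from the base axis. Payload 7 kg.
Tool frame: the origin (TCP) lies on the centre line of the jaws, within the pads' length; the fingertips stand 14 mm ahead of it and the grasp point (between the pads) lies 5 mm behind it; z points along the fingers, y is the line along which they close (so a half turn about z gives the same grasp; the last joint's range is limited). The gripper opens to 88 mm and grips with 3 to 60 N. Pads are 19 mm wide; open, the fingers measure 130 mm over their backs; the gripper's body (78 mm by 193 mm) begins 47 mm behind the grasp point.
Start: joints at [86.121, 20.546, 0.682, 0, -70.136, -16.507], TCP at [0.235, 0.633, 0.241] pointing down, gripper open.
Joint ranges: [-176.03, 176.03], [-82.01, 121.73], [-58.28, 71.71], [-173.87, 95.51], [-174.79, -0.11], [-173.66, 173.66]. Speed limits (degrees/s): [136.94, 136.94, 172.46, 180, 180, 180].

INTERFACE

Orientations are given as [roll, pitch, yaw] about the fixed x, y, z axes, in that order (R = Rz(yaw) Ry(pitch) Rx(roll)).
In Python, from workcell import robot gives the robot as it stands.
- The arm moves only by the tool move_arm, never from a script. Its argument "series" is a list of rows, each a list of 6 numbers: the shift along the tool's x, y, z in units of 500 mm (1.0 is 500 mm), then the turn, a rotation vector about the tool's x, y, z in units of pi rad (1.0 is pi rad). In form: [[dx, dy, dz, rx, ry, rz], ...]. A call has 1 to 10 rows; each row shifts and turns the commanded pose from where the row before left it, along the tool's axes as they then stand; what a row does not reach is not made up. A row lasts 1/8 s, in which the tool goes at most 62.5 mm and 10.7 degrees, less where a joint would pass 70% of its speed; a pose out of reach is approached as far as the arm can. A call with a number of a shift or a turn outside -1 to 1 is refused whole. A call with a gripper value outside its range is refused whole. "jaw" is the closure, from -1 (fully open) to 1 (shut), set as the call begins (left out, the last holds). The fingers move at their own pace and stop on an object; "grip_force" is the grip in N (left out, the last holds). Time passes only in rows, so rows that do not move let the fingers close. It gives the time, the measured TCP pose, the force, the opening and the grip force at its end, in the units of the state.
- robot.state(): the state, without advancing time (a new reading comes with each control period).
- robot.read_camera(name): name is "scene" or "top" or "wrist"; returns (picture, depth): 420x560x3 uint8, blue, green, red; 420x560 float32, m along the optical axis (not along the pixel's ray), 0 where there is no reading.
- robot.calibration(name): a dict with "fx", "fy", "cx", "cy" (pixels), "dist_coeffs" ([k1, k2, p1, p2, k3] as OpenCV has them; the pictures are not rectified), "R" (3x3) and "t" (3): a world point X has camera coordinates R X + t. Camera axes: x right, y down, z forward; pixel columns grow to the right and rows downward; lengths in m; the calibration is good to about 2 mm. A picture is of the moment at which its call begins: read the wrist's pose just before it. calibration takes no time and is no camera call; for the wrist camera it gives the pose at the moment of the call.
- robot.hand_in(): hands the job in; it is judged then, once.
Trained networks look in the newest picture that a camera, given by its name, has taken for a name from the list of things; names that differ only in an ending like _2 or _b are one class to them, and where a whole thing is asked for, a point or a joint stands for the part that bears it (a point fixed in the world has none). Each returns a list of dicts, best first, with "score" (0 to 1); they miss things now and then, are a little off and sometimes report something else, mostly with a low value. They report only what shows in the picture. A call takes as long as a camera call.
- robot.silhouettes(camera, thing): "pixels" (420x560 bool, what is visible of it) and "uv" ([column, row] in pixels, amid what is visible of it).
The state is a dict: "time_s": time; "qpos": joint angles; "joint_velocities": joint speeds; "effort": joint torques, N m; "ee_pos": TCP position; "tool_rot": TCP orientation; "ft_force": force on the tool from outside, world axes, zero at the start; "wrist_torque": the same for the moment, N m; "width": opening from 0.0 (shut) to 1.0 (fully open); "finger_force": force on a finger pad.
Only numpy, scipy, OpenCV 4.12 (cv2) and the standard library are available. Lean on these libraries where they do the work, as an engineer would, in place of code of your own. Each camera call takes 0.05 s, during which the arm holds its last target. There are 200 camera calls.

## Working session

There is one attempt and no reset: what is moved stays moved. The work goes in short steps, Python scripts to look and compute and a tool call to move; the robot and the scene stay as the last step left them, time stands still between calls to the robot, and variables do not carry over. Pictures are saved under pics/ and viewed, at most 10 in all, crops included, and the job is handed in when it is done.

Besides the shell and the picture viewer there is one more tool, called after "Emit:" as name(argument=value, ...), one argument or row to a line, values as JSON. move_arm: Moves the arm, as the interface text tells. Its arguments: {"type":"object","properties":{"series":{"type":"array","items":{"type":"array","items":{"type":"number"}}},"jaw":{"type":"number"},"grip_force":{"type":"number"}},"required":["series"]}

```bash
mkdir -p pics; cat > h.py <<'E'
import numpy as np, cv2
from workcell import robot
def cloud(name):
    c=robot.calibration(name); im,d=robot.read_camera(name)
    K=np.array([[c['fx'],0,c['cx']],[0,c['fy'],c['cy']],[0,0,1]]);D=np.array(c['dist_coeffs'])
    vv,uu=np.mgrid[0:420,0:560]
    p=cv2.undistortPoints(np.stack([uu,vv],-1).reshape(-1,1,2).astype(np.float64),K,D).reshape(420,560,2)
    P=np.dstack([p[...,0]*d,p[...,1]*d,d]); R=np.array(c['R']);t=np.array(c['t'])
    W=(P-t)@R; W[d==0]=np.nan
    return im,W
def top(W,m,band=0.004):
    P=W[m]; P=P[~np.isnan(P[:,0])]
    return P
E
python3 - <<'E'
from h import *
s=robot.state(); print(s)
ims=[]
for n in("top","scene"):
    im,W=cloud(n); ims.append(im); np.save(n+'.npy',W)
    c=robot.calibration(n); print(n,-np.array(c['R']).T@np.array(c['t']))
    for th in("box","lid","roll","drawer_front","dispenser","carton"):
        for r in robot.silhouettes(n,th)[:2]:
            m=r['pixels']; P=top(W,m)
            if len(P)<20: continue
            print(th,round(r['score'],2),np.round(r['uv']),m.sum(),'med',np.round(np.median(P,0),3),'lo',np.round(np.percentile(P,3,0),3),'hi',np.round(np.percentile(P,97,0),3))
            np.save(f'm_{n}_{th}.npy',m) if r is not None and r['score']>.5 else 0
cv2.imwrite('pics/a.png',cv2.resize(np.vstack([ims[0],ims[1]]),(448,600) if 0 else (400,600)))
cv2.imwrite('pics/top.png',ims[0]);cv2.imwrite('pics/scene.png',ims[1])
E
```

```text
{'time_s': 0.0, 'qpos': array([ 8.61213321e+01,  2.05920523e+01,  6.34361661e-01, -1.96502112e-02,
       -7.01352940e+01, -1.65044213e+01]), 'joint_velocities': array([-0.0155005 ,  0.00321872,  0.03879982, -0.06385655, -0.01714302,
        0.00273402]), 'effort': array([ 9.63355269e-04, -5.82720709e+01,  2.93063951e+01,  6.99716136e+00,
        6.92514455e-03, -1.48803665e-04]), 'ee_pos': array([0.23499116, 0.63228757, 0.23962164]), 'tool_rot': array([ 1.79905598e+02, -8.70713506e-03, -2.03897742e+01]), 'ft_force': array([-0.59827331, -0.0691356 ,  0.01885798]), 'wrist_torque': array([ 0.02737576,  0.01499775, -0.00301777]), 'finger_force': 0.0, 'width': 1.0004351802223945}
top [ 0.37381928 -0.07429907  1.06462175]
box 0.86 [440. 265.] 2772 med [ 0.485 -0.417  0.028] lo [ 0.419 -0.454  0.002] hi [ 0.551 -0.359  0.075]
lid 0.84 [363. 264.] 1901 med [ 0.488 -0.25   0.013] lo [ 0.427 -0.284  0.009] hi [ 0.554 -0.219  0.03 ]
roll 0.66 [305. 263.] 463 med [ 0.484 -0.114  0.059] lo [ 0.461 -0.135  0.005] hi [ 0.508 -0.091  0.063]
roll 0.6 [130. 224.] 11526 med [0.582 0.259 0.017] lo [0.4
[... 446 characters left out ...]
  0.039] lo [ 0.415 -0.455  0.002] hi [ 0.556 -0.356  0.076]
lid 0.59 [288. 145.] 1187 med [ 0.492 -0.247  0.014] lo [ 0.428 -0.282  0.009] hi [ 0.554 -0.218  0.032]
roll 0.59 [318. 180.] 406 med [ 0.493 -0.105  0.057] lo [ 0.467 -0.127  0.008] hi [ 0.509 -0.087  0.064]
drawer_front 0.62 [396. 318.] 10371 med [0.538 0.262 0.018] lo [0.476 0.147 0.013] hi [0.645 0.364 0.143]
dispenser 0.61 [251. 277.] 1651 med [ 0.756 -0.011  0.051] lo [ 0.726 -0.092  0.019] hi [0.783 0.048 0.095]
carton 0.74 [209. 187.] 2531 med [ 0.72  -0.25   0.075] lo [ 0.674 -0.329  0.006] hi [ 0.762 -0.193  0.079]
carton 0.16 [287. 147.] 1213 med [ 0.493 -0.247  0.014] lo [ 0.425 -0.282  0.009] hi [ 0.555 -0.217  0.032]
```

View pics/top.png

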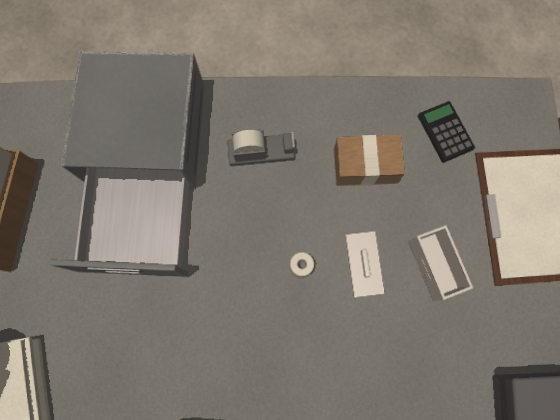

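View pics/scene.png

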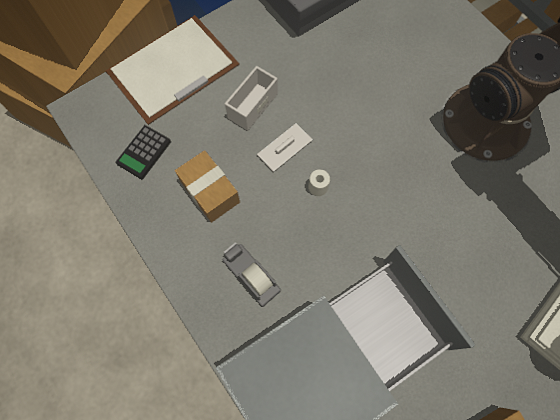

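Top view: the roll is at (302,264), the lid at (365,264), the box at (442,263) and the open drawer around (135,220). In the scene view the roll is at (318,181), the lid at (285,147) and the box at (251,98). I'll fit the poses from both views.

```bash
python3 - <<'E'
from h import *
def rect(P):
    r=cv2.minAreaRect((P[:,:2]*1000).astype(np.float32)); return np.round(r[0],1),np.round(r[1],1),round(r[2],1)
for n in("top","scene"):
    W=np.load(n+'.npy'); z=W[...,2]
    for th,lo,hi in(("box",.066,.085),("lid",.006,.02),("lid",.025,.04),("roll",.055,.07),("carton",.07,.085)):
        m=np.load(f'm_{n}_{th}.npy'); m2=cv2.erode(m.astype(np.uint8),np.ones((1,1)))>0
        k=m2&(z>lo)&(z<hi); print(n,th,k.sum(),round(float(np.median(z[k])),4),rect(W[k]))
    # drawer front top edge; floor; unit top
    k=(z>.136)&(z<.146)&(W[...,1]>.1)&(W[...,1]<.42)&(W[...,0]<.53); P=W[k]
    print('front',len(P),rect(P),np.median(P[:,2]))
    k=(z>.145)&(z<.156)&(W[...,1]>.08)&(W[...,1]<.45)&(W[...,0]>.53); P=W[k]; print('unit',rect(P))
    k=(z>.010)&(z<.022)&(W[...,1]>.1)&(W[...,1]<.42)&(W[...,0]>.4)&(W[...,0]<.7)&np.load(f'm_{n}_drawer_front.npy'); P=W[k]; print('floor',rect(P),np.median(P[:,2]))
    k=(z<.004)&(abs(W[...,1]+.15)<.1)&(abs(W[...,0]-.45)<.1);print('bench',np.median(z[k]))
E
```

```text
top box 555 0.0732 (array([ 485.4, -407.9]), array([137.8,  70.9]), 19.0)
top lid 1716 0.0127 (array([ 490.8, -251.4]), array([136.7,  67.6]), 5.8)
top lid 154 0.0301 (array([ 490.4, -251.1]), array([57.2, 13. ]), 7.2)
top roll 657 0.0597 (array([583.2, 247.6]), array([236.1, 229.8]), 88.0)
top carton 2545 0.0749 (array([ 717.2, -264.7]), array([ 92.8, 139.7]), 2.6)
front 797 (array([476.8, 257.6]), array([249.2,  12.8]), 88.0) 0.14206529490496034
unit (array([800.8, 244.2]), array([253.3, 263.3]), 87.4)
floor (array([586.5, 253.3]), array([222.7, 232.4]), 87.7) 0.01622936194835555
bench -7.265802330799714e-05
scene box 443 0.0734 (array([ 483.4, -407.6]), array([145.7,  71.6]), 19.1)
scene lid 1044 0.0135 (array([ 490.5, -250.5]), array([135.9,  67.5]), 5.4)
scene lid 106 0.0315 (array([ 488.9, -250.3]), array([61.1, 14.6]), 4.8)
scene roll 221 0.0604 (array([ 487.1, -109.9]), array([46.2, 41.9]), 51.3)
scene carton 2024 0.0755 (array([ 716.5, -263.1]), array([ 92.2, 141.8]), 2.6)
front 760 (array([476.8, 258.8]), array([249.8,  14.4]), 87.8) 0.1421482452028888
unit (array([800.4, 245.2]), array([250.8, 259.1]), 87.8)
floor (array([565.8, 254.1]), array([248.5, 170.5]), 87.5) 0.016656738069720033
bench 0.0005212951176258115
```

```bash
cat >> h.py <<'E'
from scipy.spatial.transform import Rotation as Ro
import json
def plan(*wps,start=None,step=0.05,turn=9):
    """wps: (x,y,z,yaw[,step]) tool-down targets; prints rows in tool units"""
    s=robot.state()
    p=np.array(s['ee_pos'],float); R=Ro.from_euler('xyz',s['tool_rot'],degrees=True)
    rows=[]
    for w in wps:
        st=w[4] if len(w)>4 else step
        tg=np.array(w[:3]); Rt=Ro.from_euler('xyz',[180,0,w[3]],degrees=True)
        a=np.degrees((R.inv()*Rt).magnitude())
        n=max(1,int(np.ceil(np.linalg.norm(tg-p)/st)),int(np.ceil(a/turn)))
        for i in range(n,0,-1):
            d=np.round(R.inv().apply((tg-p)/i)/.5,3)
            rv=np.round((R.inv()*Rt).as_rotvec()/i/np.pi,3)
            rows.append([float(v)+0 for v in (*d,*rv)])
            p=p+R.apply(d*.5); R=R*Ro.from_rotvec(rv*np.pi)
    print(len(rows),'rows; end',p.round(4),R.as_euler('xyz',degrees=True).round(2))
    for i in range(0,len(rows),10): print(json.dumps(rows[i:i+10]).replace('.0,',',').replace('.0]',']').replace('-0,','0,'))
E
python3 - <<'E'
from h import *
plan((.4855,-.1115,.20,-71))
E
```

```text
16 rows; end [ 0.4854 -0.1114  0.2001] [180.    -0.   -70.97]
[[0.062, 0.076, 0.005, 0, 0, 0.018], [0.066, 0.073, 0.005, 0, 0, 0.018], [0.07, 0.069, 0.005, 0, 0, 0.018], [0.074, 0.065, 0.005, 0, 0, 0.017], [0.077, 0.061, 0.005, 0, 0, 0.018], [0.08, 0.056, 0.005, 0, 0, 0.017], [0.083, 0.052, 0.005, 0, 0, 0.018], [0.086, 0.047, 0.005, 0, 0, 0.017], [0.089, 0.042, 0.005, 0, 0, 0.018], [0.091, 0.037, 0.005, 0, 0, 0.017]]
[[0.093, 0.033, 0.005, 0, 0, 0.018], [0.094, 0.027, 0.005, 0, 0, 0.017], [0.095, 0.022, 0.005, 0, 0, 0.018], [0.097, 0.017, 0.005, 0, 0, 0.017], [0.097, 0.012, 0.006, 0, 0, 0.018], [0.098, 0.006, 0.005, 0, 0, 0.017]]
```

Emit:
move_arm(
  series=[
    [0.062,0.076,0.005,0,0,0.018],
    [0.066,0.073,0.005,0,0,0.018],
    [0.07,0.069,0.005,0,0,0.018],
    [0.074,0.065,0.005,0,0,0.017],
    [0.077,0.061,0.005,0,0,0.018],
    [0.08,0.056,0.005,0,0,0.017],
    [0.083,0.052,0.005,0,0,0.018],
    [0.086,0.047,0.005,0,0,0.017],
    [0.089,0.042,0.005,0,0,0.018],
    [0.091,0.037,0.005,0,0,0.017],
  ],
  jaw=-0.6,
  grip_force=15,
)

```text
time_s: 1.95
ee_pos: [0.3924, 0.1662, 0.216]
tool_rot: [-179.9, 0.0, -52.1]
ft_force: [1.0, 0.1, -0.5]
width: 0.799
finger_force: 0.0
```

Emit:
move_arm(
  series=[
    [0.093,0.033,0.005,0,0,0.018],
    [0.094,0.027,0.005,0,0,0.017],
    [0.095,0.022,0.005,0,0,0.018],
    [0.097,0.017,0.005,0,0,0.017],
    [0.097,0.012,0.006,0,0,0.018],
    [0.098,0.006,0.005,0,0,0.017],
    [0,0,0,0,0,0],
    [0,0,0,0,0,0],
  ],
)

```text
time_s: 2.95
ee_pos: [0.4852, -0.1116, 0.2]
tool_rot: [180.0, 0.0, -71.0]
ft_force: [-0.0, 0.7, 0.4]
width: 0.802
finger_force: 0.0
```

```bash
python3 - <<'E'
from h import *
s=robot.state(); print(s['qpos'].round(1),s['ee_pos'],s['tool_rot'],s['width'])
for n in("wrist","top"):
    im,W=cloud(n); cv2.imwrite(f'pics/{n}1.png',im)
    z=W[...,2]
    k=(z>.053)&(z<.067)&(abs(W[...,0]-.486)<.04)&(abs(W[...,1]+.111)<.04); P=W[k]
    print(n,len(P), np.median(P[:,2]) if len(P) else 0, cv2.minEnclosingCircle((P[:,:2]*1000).astype(np.float32)) if len(P) else 0)
E
```

```text
[  9.7   5.6 -24.6  -0.  -59.8   9.3] [ 0.48517381 -0.11155645  0.19998198] [ 1.79989976e+02  1.02776311e-02 -7.10124107e+01] 0.8020317309119875
wrist 1981 0.060191141900420506 ((486.23553466796875, -113.85030364990234), 25.046310424804688)
top 19 0.06011982239828726 ((467.886474609375, -120.71280670166016), 7.338205337524414)
```

View pics/wrist1.png

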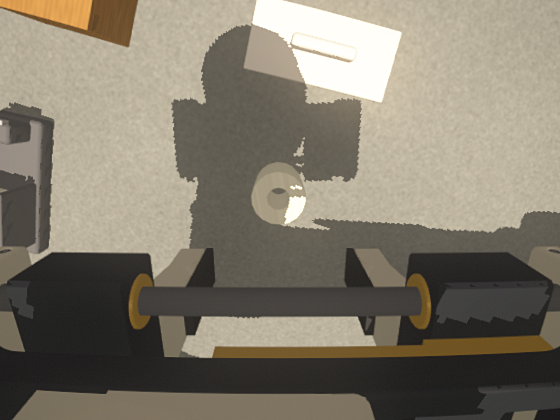

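The wrist view shows the roll upright at (278,193). Its fitted circle is r=25.0 at (0.486,-0.114) with its top at 60 mm, which matches the known size.

```bash
python3 - <<'E'
from h import *
plan((.4862,-.1138,.08,-71),(.4862,-.1138,.040,-71,.025))
E
```

```text
5 rows; end [ 0.4863 -0.1135  0.0398] [-179.98   -0.    -71.08]
[[0.002, 0, 0.08, 0, 0, 0], [0.002, 0, 0.08, 0, 0, 0], [0.002, 0, 0.081, 0, 0, 0.001], [0, 0, 0.04, 0, 0, 0], [0, 0, 0.04, 0, 0, 0]]
```

Emit:
move_arm(
  series=[
    [0.002,0,0.08,0,0,0],
    [0.002,0,0.08,0,0,0],
    [0.002,0,0.08,0,0,0],
    [0,0,0.04,0,0,0],
    [0,0,0.04,0,0,0],
    [0,0,0,0,0,0],
  ],
)

```text
time_s: 3.8
ee_pos: [0.4855, -0.1133, 0.0393]
tool_rot: [179.9, 0.0, -70.9]
ft_force: [-0.5, 0.3, 0.2]
width: 0.804
finger_force: 0.0
```

Emit:
move_arm(
  series=[
    [0,0,0,0,0,0],
    [0,0,0,0,0,0],
    [0,0,0,0,0,0],
    [0,0,0,0,0,0],
  ],
  jaw=1,
)

```text
time_s: 4.3
ee_pos: [0.4871, -0.1141, 0.041]
tool_rot: [-179.9, -0.0, -71.0]
ft_force: [-0.8, 3.1, 7.3]
width: 0.57
finger_force: 15.0
```

Emit:
move_arm(
  series=[
    [0,0,-0.08,0,0,0],
    [0,0,-0.1,0,0,0],
    [0,0,-0.1,0,0,0],
    [0,0,-0.06,0,0,0],
    [0,0,0,0,0,0],
  ],
)

```text
time_s: 4.92
ee_pos: [0.4875, -0.1143, 0.2126]
tool_rot: [-179.7, -0.1, -71.0]
ft_force: [0.1, -0.2, -1.5]
width: 0.565
finger_force: 15.0
```

```bash
python3 - <<'E'
from h import *
s=robot.state(); print(s['ee_pos'],s['tool_rot'],s['width']*88,s['finger_force'],s['ft_force'])
import math
# roll to box centre, first measuring the box with the wrist camera on the way
plan((.4845,-.360,.22,-71))
E
```

```text
[ 0.48747954 -0.11425644  0.21258639] [-1.79715834e+02 -6.24483618e-02 -7.09697831e+01] 49.70820952154995 14.99896064400673 [ 0.11534531 -0.18753335 -1.54636553]
5 rows; end [ 0.4845 -0.3602  0.22  ] [ 1.7992e+02 -6.0000e-02 -7.0970e+01]
[[0.093, 0.033, -0.003, 0, 0, 0], [0.092, 0.033, -0.003, 0, 0, 0], [0.093, 0.033, -0.003, -0.001, 0, 0], [0.092, 0.033, -0.003, 0, 0, 0], [0.093, 0.034, -0.003, -0.001, 0, 0]]
```

Roll held (49.7 mm opening). I'll stop short of the box and measure it with the wrist camera.

Emit:
move_arm(
  series=[
    [0.093,0.033,-0.003,0,0,0],
    [0.092,0.033,-0.003,0,0,0],
    [0.093,0.033,-0.003,-0.001,0,0],
    [0.02,0.01,-0.003,-0.001,0,0],
    [0,0,0,0,0,0],
    [0,0,0,0,0,0],
  ],
)

```text
time_s: 5.68
ee_pos: [0.4832, -0.272, 0.2154]
tool_rot: [179.6, 0.0, -70.9]
ft_force: [0.3, 0.1, -2.3]
width: 0.57
finger_force: 15.0
```

```bash
cat >> h.py <<'E'
def rectz(W,lo,hi,c,r=.1,m=None):
    z=W[...,2]; k=(z>lo)&(z<hi)&(np.hypot(W[...,0]-c[0],W[...,1]-c[1])<r)
    if m is not None: k&=m
    n,l,st,_=cv2.connectedComponentsWithStats(k.astype(np.uint8),connectivity=8)
    if n<2: return None
    k=l==1+np.argmax(st[1:,4]); P=W[k]
    q=cv2.minAreaRect((P[:,:2]*1000).astype(np.float32)); return k.sum(),round(float(np.median(P[:,2])),4),np.round(q[0],1),np.round(q[1],1),round(q[2],1)
E
python3 - <<'E'
from h import *
s=robot.state(); print(s['ee_pos'],s['tool_rot'])
im,W=cloud('wrist'); cv2.imwrite('pics/wrist2.png',im)
print('box',rectz(W,.069,.08,(.485,-.408)))
print('lid',rectz(W,.009,.018,(.49,-.251)),rectz(W,.027,.036,(.49,-.251)))
plan((.4845,-.408,.19,-71))
E
```

```text
[ 0.48315463 -0.27203674  0.21544728] [ 1.79602596e+02  4.65874340e-02 -7.09452725e+01]
box (np.int64(3706), 0.0741, array([ 485.5, -409.3]), array([141.1,  68.6]), 19.8)
lid (np.int64(5251), 0.0133, array([ 490.7, -252.6]), array([138.4,  67. ]), 6.0) (np.int64(506), 0.0309, array([ 490.5, -253.1]), array([59.9, 12.2]), 6.5)
3 rows; end [ 0.4843 -0.4081  0.1898] [ 1.7998e+02  3.0000e-02 -7.0910e+01]
[[0.086, 0.029, 0.017, 0.001, 0, 0], [0.086, 0.029, 0.017, 0.001, 0, 0], [0.086, 0.029, 0.018, 0, 0, 0]]
```

View pics/wrist2.png

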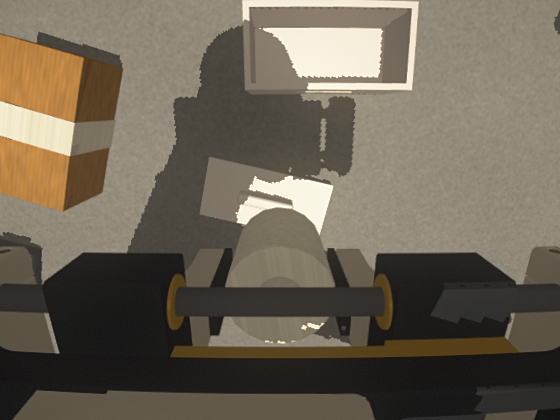

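The wrist view shows the box mouth at (330,45), the lid at (265,190) and the held roll at (280,260). The box measures (0.4855,-0.4093), yaw 19.5; the lid (0.4907,-0.2527), yaw 6.2.

```bash
python3 - <<'E'
from h import *
plan((.4856,-.4097,.16,-70.5),(.4856,-.4097,.120,-70.5))
E
```

```text
4 rows; end [ 0.4858 -0.4098  0.1198] [ 1.7998e+02  3.0000e-02 -7.0550e+01]
[[0.087, 0.028, 0.037, 0.001, 0, -0.001], [0.087, 0.029, 0.037, 0.001, 0, -0.001], [0.088, 0.029, 0.038, 0, 0, 0], [0, 0, 0.08, 0, 0, 0]]
```

Emit:
move_arm(
  series=[
    [0.087,0.028,0.037,0.001,0,-0.001],
    [0.087,0.029,0.037,0.001,0,-0.001],
    [0.088,0.029,0.038,0,0,0],
    [0,0,0.08,0,0,0],
    [0,0,0,0,0,0],
    [0,0,0,0,0,0],
    [0,0,0,0,0,0],
  ],
)

```text
time_s: 6.6
ee_pos: [0.4872, -0.4106, 0.1225]
tool_rot: [-179.9, -0.1, -70.5]
ft_force: [-0.5, 0.3, -1.3]
width: 0.571
finger_force: 15.0
```

```bash
python3 - <<'E'
from h import *
s=robot.state(); print(s['ee_pos'],s['tool_rot'],s['ft_force'])
im,W=cloud('wrist'); print('box',rectz(W,.069,.08,(.485,-.408)))
plan((.4856,-.4097,.048,-70.5,.025))
E
```

```text
[ 0.48718505 -0.41057077  0.12246805] [-1.79875397e+02 -1.40676532e-01 -7.05166918e+01] [-0.4912387   0.32067558 -1.31121418]
box (np.int64(3349), 0.0742, array([ 489.4, -420.9]), array([140.5,  45.6]), 19.9)
3 rows; end [ 0.4858 -0.4096  0.0478] [ 1.7994e+02  5.0000e-02 -7.0530e+01]
[[-0.001, 0.001, 0.05, 0, 0, 0], [-0.001, 0.001, 0.049, 0, 0, 0], [-0.001, 0, 0.05, -0.001, -0.001, 0]]
```

Emit:
move_arm(
  series=[
    [-0.001,0,0.05,0,0,0],
    [-0.001,0,0.05,0,0,0],
    [0,0,0.036,0,0,0],
    [0,0,0.008,0,0,0],
    [0,0,0,0,0,0],
  ],
)

```text
time_s: 7.28
ee_pos: [0.4859, -0.41, 0.0487]
tool_rot: [-180.0, -0.0, -70.6]
ft_force: [0.2, -1.0, -2.7]
width: 0.573
finger_force: 15.0
```

```bash
python3 - <<'E'
from h import *
s=robot.state(); print(s['ee_pos'],s['tool_rot'],s['ft_force'],s['wrist_torque'])
E
```

```text
[ 0.48588466 -0.41002686  0.04872895] [-1.79985671e+02 -3.04787861e-02 -7.05851012e+01] [ 0.24482609 -0.9936184  -2.73971301] [ 0.0482378  -0.06968144 -0.01874297]
```

Emit:
move_arm(
  series=[
    [0,0,0.004,0,0,0],
    [0,0,0,0,0,0],
  ],
)

```text
time_s: 7.52
ee_pos: [0.4857, -0.41, 0.0467]
tool_rot: [-180.0, -0.0, -70.6]
ft_force: [0.4, 0.1, -2.0]
width: 0.574
finger_force: 15.0
```

Emit:
move_arm(
  series=[
    [0,0,0,0,0,0],
    [0,0,0,0,0,0],
    [0,0,0,0,0,0],
  ],
  jaw=-0.4,
)

```text
time_s: 7.9
ee_pos: [0.4856, -0.4099, 0.0464]
tool_rot: [-180.0, -0.0, -70.6]
ft_force: [-0.4, 0.4, 0.2]
width: 0.693
finger_force: 0.0
```

Emit:
move_arm(
  series=[
    [0,0,-0.03,0,0,0],
    [0,0,-0.08,0,0,0],
    [0,0,-0.1,0,0,0],
    [0,0,-0.1,0,0,0],
    [-0.1,0,-0.04,0,0,0],
    [-0.12,0,0,0,0,0],
    [-0.1,0,0,0,0,0],
    [0,0,0,0,0,0],
    [0,0,0,0,0,0],
  ],
)

```text
time_s: 9.02
ee_pos: [0.4329, -0.259, 0.2225]
tool_rot: [-179.9, -0.1, -70.5]
ft_force: [-0.0, -0.4, -0.9]
width: 0.698
finger_force: 0.0
```

```bash
python3 - <<'E'
from h import *
s=robot.state(); print(s['ee_pos'],s['tool_rot'],s['width'])
im,W=cloud('wrist'); cv2.imwrite('pics/wrist3.png',im)
print('box',rectz(W,.069,.08,(.485,-.408)),'roll',rectz(W,.058,.067,(.485,-.408),.06))
print('lid',rectz(W,.009,.018,(.49,-.251)),rectz(W,.027,.036,(.49,-.251)))
plan((.4907,-.2527,.12,6.2))
E
```

```text
[ 0.43292295 -0.25904536  0.22250854] [-1.79902461e+02 -7.59201878e-02 -7.05460824e+01] 0.698334884049171
box (np.int64(1982), 0.0742, array([ 481. , -396.7]), array([140.8,  42.8]), 19.7) roll (np.int64(1822), 0.0651, array([ 482.7, -402.4]), array([49.1, 35.7]), 17.8)
lid (np.int64(6616), 0.0133, array([ 490.8, -253.1]), array([138.3,  66.3]), 6.0) (np.int64(645), 0.0309, array([ 490.7, -253.1]), array([60.1, 12.3]), 6.1)
9 rows; end [ 0.4905 -0.2527  0.1201] [ 1.7996e+02 -7.0000e-02  6.2600e+00]
[[0.003, -0.013, 0.023, 0, 0, -0.047], [0.005, -0.012, 0.023, 0, 0, -0.047], [0.006, -0.011, 0.023, 0, 0, -0.048], [0.008, -0.01, 0.023, 0, 0, -0.047], [0.009, -0.009, 0.022, 0, 0, -0.048], [0.011, -0.007, 0.023, 0, 0, -0.047], [0.012, -0.006, 0.022, 0, 0, -0.048], [0.012, -0.004, 0.023, 0, 0, -0.047], [0.012, -0.002, 0.022, 0, 0, -0.048]]
```

View pics/wrist3.png

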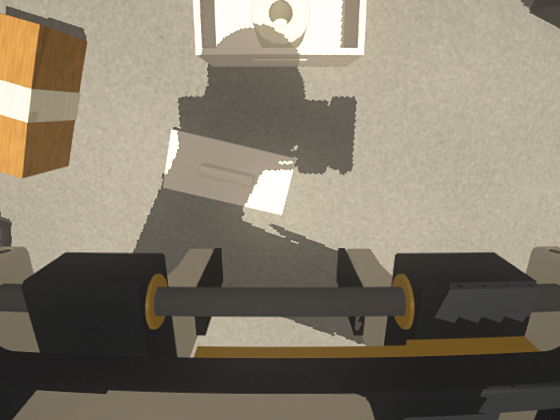

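The wrist view shows the roll standing in the box at (280,15), top at 65 mm, so it's on the floor. The lid is at (230,175). Moving over the lid.

Emit:
move_arm(
  series=[
    [0.003,-0.013,0.023,0,0,-0.047],
    [0.005,-0.012,0.023,0,0,-0.047],
    [0.006,-0.011,0.023,0,0,-0.048],
    [0.008,-0.01,0.023,0,0,-0.047],
    [0.009,-0.009,0.022,0,0,-0.048],
    [0.011,-0.007,0.023,0,0,-0.047],
    [0.012,-0.006,0.022,0,0,-0.048],
    [0.012,-0.003,0.023,0,0,-0.047],
    [0.012,-0.001,0.022,0,0,-0.048],
    [0,0,0.05,0,0,0],
  ],
  jaw=-0.2,
)

```text
time_s: 10.32
ee_pos: [0.4912, -0.2546, 0.094]
tool_rot: [180.0, -0.1, 6.3]
ft_force: [0.1, -0.9, 0.4]
width: 0.602
finger_force: 0.0
```

Emit:
move_arm(
  series=[
    [0,0,0,0,0,0],
    [0,0,0,0,0,0],
    [0,0,0,0,0,0],
  ],
)

```text
time_s: 10.7
ee_pos: [0.4903, -0.2536, 0.0951]
tool_rot: [180.0, -0.1, 6.2]
ft_force: [-0.1, 0.3, 0.8]
width: 0.596
finger_force: 0.0
```

```bash
python3 - <<'E'
from h import *
s=robot.state(); print(s['ee_pos'],s['tool_rot'],s['width'])
plan((.4908,-.2531,.032,6.1,.022))
E
```

```text
[ 0.4902711  -0.25360385  0.09509555] [ 1.79972624e+02 -7.09747070e-02  6.23167735e+00] 0.5958135862169379
3 rows; end [ 0.4908 -0.2531  0.0321] [ 1.7997e+02 -7.0000e-02  6.0500e+00]
[[0, 0, 0.042, 0, 0, 0], [0.001, 0, 0.042, 0, 0, 0], [0, -0.001, 0.042, 0, 0, 0.001]]
```

Emit:
move_arm(
  series=[
    [0,0,0.042,0,0,0],
    [0.001,0,0.042,0,0,0],
    [0,-0.001,0.042,0,0,0],
    [0,0,0.005,0,0,0],
    [0,0,0,0,0,0],
    [0,0,0,0,0,0],
  ],
)

```text
time_s: 11.45
ee_pos: [0.4909, -0.2528, 0.0298]
tool_rot: [180.0, -0.1, 6.3]
ft_force: [-0.2, -0.6, 0.3]
width: 0.601
finger_force: 0.0
```

Emit:
move_arm(
  series=[
    [0,0,0,0,0,0],
    [0,0,0,0,0,0],
    [0,0,0,0,0,0],
    [0,0,0,0,0,0],
    [0,0,0,0,0,0],
  ],
  jaw=1,
  grip_force=20,
)

```text
time_s: 12.08
ee_pos: [0.4901, -0.2526, 0.0287]
tool_rot: [-180.0, 0.0, 6.3]
ft_force: [-0.4, 0.3, 1.2]
width: 0.134
finger_force: 20.0
```

Emit:
move_arm(
  series=[
    [0,0,-0.04,0,0,0],
    [0,0,-0.1,0,0,0],
    [0,0,-0.1,0,0,0],
    [0,0,-0.04,0,0,0],
    [0,0,0,0,0,0],
    [0,0,0,0,0,0],
  ],
)

```text
time_s: 12.82
ee_pos: [0.4893, -0.2523, 0.1676]
tool_rot: [-180.0, 0.1, 6.2]
ft_force: [0.4, 0.7, -2.0]
width: 0.13
finger_force: 20.0
```

```bash
python3 - <<'E'
from h import *
s=robot.state(); print(s['ee_pos'],s['tool_rot'],s['width']*88)
for n in('scene','top'):
    im,W=cloud(n)
    print('box',rectz(W,.067,.08,(.485,-.408)))
    print('lid',rectz(W,s['ee_pos'][2]-.022,s['ee_pos'][2]-.010,(s['ee_pos'][0],s['ee_pos'][1])))
plan((.4855,-.4093,.16,19.6),(.4855,-.4093,.115,19.6,.025))
E
```

```text
[ 0.48933428 -0.25234989  0.16757536] [-1.79950153e+02  8.58472134e-02  6.23378219e+00] 11.444553267590825
box (np.int64(246), 0.0734, array([ 509.8, -397.6]), array([86.7, 71.3]), 19.6)
lid (np.int64(668), 0.1522, array([ 522.5, -246.1]), array([71.3, 66.2]), 6.3)
box (np.int64(328), 0.0732, array([ 457.6, -418.7]), array([78.4, 69.9]), 19.5)
lid (np.int64(705), 0.1516, array([ 443. , -256.6]), array([42.5, 68.2]), 5.8)
6 rows; end [ 0.4854 -0.4095  0.1152] [-1.7993e+02 -6.0000e-02  1.9560e+01]
[[-0.01, 0.078, 0.004, 0, 0, -0.019], [-0.015, 0.077, 0.003, 0, 0, -0.018], [-0.02, 0.076, 0.004, 0, 0, -0.019], [-0.024, 0.075, 0.003, 0, 0.001, -0.018], [0, 0, 0.045, 0, 0, 0], [0, 0, 0.045, 0, 0, 0]]
```

Emit:
move_arm(
  series=[
    [-0.01,0.078,0.004,0,0,-0.019],
    [-0.015,0.077,0.003,0,0,-0.018],
    [-0.02,0.076,0.004,0,0,-0.019],
    [-0.024,0.075,0.003,0,0.001,-0.018],
    [0,0,0.045,0,0,0],
    [0,0,0.045,0,0,0],
    [0,0,0,0,0,0],
    [0,0,0,0,0,0],
  ],
)

```text
time_s: 13.92
ee_pos: [0.4866, -0.4099, 0.1168]
tool_rot: [180.0, -0.1, 19.6]
ft_force: [-0.0, -0.3, -0.1]
width: 0.136
finger_force: 20.0
```

```bash
python3 - <<'E'
from h import *
a=[]
for n in('scene','top','wrist'):
    im,W=cloud(n); s=robot.state(); a.append(np.r_[s['ee_pos'],s['tool_rot']%360,s['ft_force']])
    z0=s['ee_pos'][2]-.016
    print('box',rectz(W,.067,.079,(.485,-.408)),'lid',rectz(W,z0-.006,z0+.006,(.4855,-.409)))
    if n=='scene': cv2.imwrite('pics/s4.png',cv2.resize(im[40:190,150:350],(800,600),interpolation=cv2.INTER_CUBIC))
print(np.round(a,4)); print(np.mean(a,0).round(4))
plan((.4855,-.4093,.100,19.6,.005))
E
```

```text
box (np.int64(149), 0.0735, array([ 519.1, -393.6]), array([67.3, 68.9]), 19.7) lid (np.int64(413), 0.1018, array([ 525. , -393.8]), array([57.8, 68.5]), 19.0)
box (np.int64(6), 0.0735, array([ 412.7, -405.7]), array([3.3, 5.1]), 45.7) lid (np.int64(340), 0.1009, array([ 437.3, -425.4]), array([29.8, 66.8]), 18.6)
box None lid (np.int64(14860), 0.1022, array([ 522. , -397.1]), array([65.6, 66.5]), 19.8)
[[ 4.869000e-01 -4.099000e-01  1.174000e-01  1.799534e+02  3.598001e+02
   1.960260e+01  2.705000e-01 -3.269000e-01 -7.850000e-01]
 [ 4.870000e-01 -4.099000e-01  1.176000e-01  1.799366e+02  3.597764e+02
   1.960150e+01 -4.905000e-01  1.548000e-01 -4.587000e-01]
 [ 4.870000e-01 -4.099000e-01  1.177000e-01  1.799319e+02  3.597644e+02
   1.959820e+01 -3.740000e-01 -6.474000e-01 -1.568900e+00]]
[ 4.869000e-01 -4.099000e-01  1.176000e-01  1.799407e+02  3.597803e+02
  1.960080e+01 -1.980000e-01 -2.732000e-01 -9.375000e-01]
4 rows; end [ 0.4857 -0.4093  0.1002] [ 1.7993e+02 -6.0000e-02  1.9600e+01]
[[-0.001, -0.001, 0.009, 0, 0, 0], [0, 0, 0.009, 0, 0, 0], [-0.001, -0.001, 0.009, 0, -0.001, 0], [0, 0, 0.008, 0, 0, 0]]
```

View pics/s4.png

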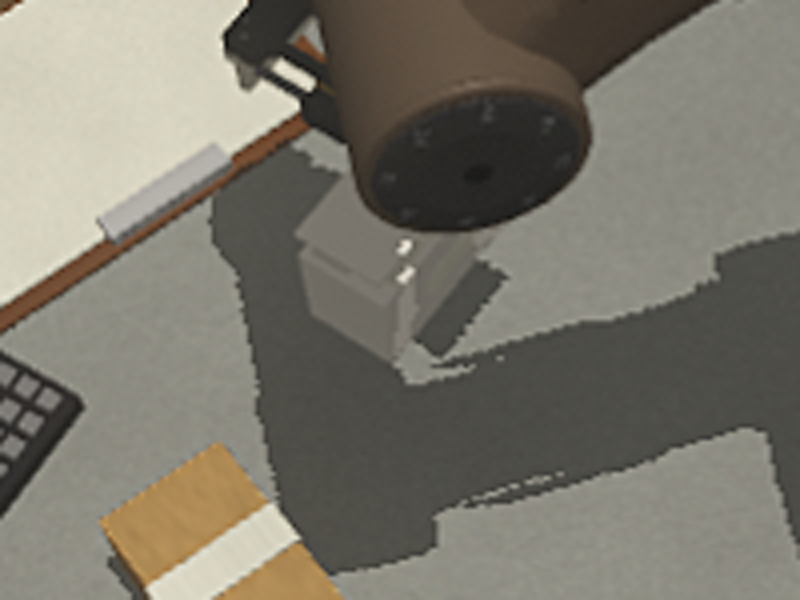

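The lid is held level above the box. It sits about 2 mm too far along the box and about 1 mm too far across, so I'll correct that and lower it.

Emit:
move_arm(
  series=[
    [-0.004,-0.002,0,0,0.001,0],
    [0,0,0.012,0,0,0],
    [0,0,0.012,0,0,0],
    [0,0,0.006,0,0,0],
    [0,0,0,0,0,0],
  ],
)

```text
time_s: 14.7
ee_pos: [0.4841, -0.4094, 0.1012]
tool_rot: [-180.0, -0.3, 19.6]
ft_force: [0.5, 0.6, -0.5]
width: 0.135
finger_force: 20.0
```

Emit:
move_arm(
  series=[
    [0,0,0.004,0,0,0],
    [0,0,0.004,0,0,0],
    [0,0,0,0,0,0],
  ],
)

```text
time_s: 15.08
ee_pos: [0.4842, -0.4094, 0.0976]
tool_rot: [-180.0, -0.4, 19.6]
ft_force: [-0.5, -0.0, -0.3]
width: 0.129
finger_force: 20.0
```

Emit:
move_arm(
  series=[
    [0,0,0.002,0,-0.002,0],
    [0,0,0.003,0,0,0],
    [0,0,0,0,0,0],
  ],
)

```text
time_s: 15.45
ee_pos: [0.4842, -0.4094, 0.095]
tool_rot: [-180.0, 0.0, 19.6]
ft_force: [0.4, -0.2, -0.6]
width: 0.138
finger_force: 20.0
```

```bash
python3 - <<'E'
from h import *
im,W=cloud('wrist'); s=robot.state(); print(s['ee_pos'],s['tool_rot'],s['ft_force'])
print(rectz(W,.070,.088,(.4855,-.409)))
im,W=cloud('scene'); print(rectz(W,.070,.09,(.4855,-.409)))
E
```

```text
[ 0.48422832 -0.40938823  0.09511515] [-1.79996623e+02  7.51422377e-03  1.95746507e+01] [-0.67080003 -0.5966601  -1.08454874]
(np.int64(15668), 0.0795, array([ 519.4, -397.5]), array([68.5, 68.6]), 19.2)
(np.int64(421), 0.0795, array([ 522.8, -392.6]), array([61.2, 68. ]), 19.4)
```

Emit:
move_arm(
  series=[
    [0,0,0,0,0,0],
    [0,0,0,0,0,0],
    [0,0,0,0,0,0],
  ],
  jaw=0.4,
)

```text
time_s: 15.92
ee_pos: [0.4843, -0.4095, 0.0953]
tool_rot: [180.0, -0.0, 19.6]
ft_force: [0.2, -0.5, 0.3]
width: 0.291
finger_force: 0.0
```

Emit:
move_arm(
  series=[
    [0,0,-0.04,0,0,0],
    [0,0,-0.08,0,0,0],
    [-0.06,0,-0.08,0,0,0],
    [-0.08,0,-0.06,0,0,0],
    [-0.08,0,0,0,0,0],
    [-0.06,0,0,0,0,0],
    [0,0,0,0,0,0],
    [0,0,0,0,0,0],
  ],
  jaw=-1,
)

```text
time_s: 16.92
ee_pos: [0.3526, -0.4564, 0.2254]
tool_rot: [180.0, -0.0, 19.6]
ft_force: [0.7, -0.5, -0.4]
width: 1.0
finger_force: 0.0
```

```bash
python3 - <<'E'
from h import *
s=robot.state(); print(s['ee_pos'],s['tool_rot'],s['width'])
im,W=cloud('wrist'); cv2.imwrite('pics/w5.png',im)
z=W[...,2]
print(rectz(W,.068,.088,(.4855,-.409)),rectz(W,.092,.102,(.4855,-.409)))
k=(z>.076)&(z<.083)&(np.hypot(W[...,0]-.4855,W[...,1]+.409)<.08);P=W[k]
A=np.c_[P[:,:2],np.ones(len(P))]; c=np.linalg.lstsq(A,P[:,2],rcond=None)[0]; print('tilt deg',np.degrees(c[:2]))
plan((.4855,-.4093,.13,19.6),(.4855,-.4093,.053,19.6,.025))
E
```

```text
[ 0.35260252 -0.4564047   0.22539401] [ 1.79973324e+02 -1.63525141e-02  1.95579747e+01] 0.9996510747843262
(np.int64(8644), 0.0793, array([ 464.3, -416.8]), array([95.6, 68.7]), 19.6) (np.int64(1082), 0.097, array([ 479.9, -410.6]), array([49.9, 12.3]), 19.9)
tilt deg [0.00359922 0.06516163]
8 rows; end [ 0.4853 -0.4092  0.0528] [ 1.7999e+02 -1.0000e-02  1.9590e+01]
[[0.07, 0, 0.048, 0, 0, 0], [0.07, 0, 0.048, 0, 0, 0], [0.071, 0, 0.047, 0, 0, 0], [0.07, 0, 0.048, 0, 0, 0], [0, 0, 0.038, 0, 0, 0], [0, 0, 0.039, 0, 0, 0], [0, 0, 0.038, 0, 0, 0], [0, 0, 0.039, 0, 0, 0]]
```

View pics/w5.png

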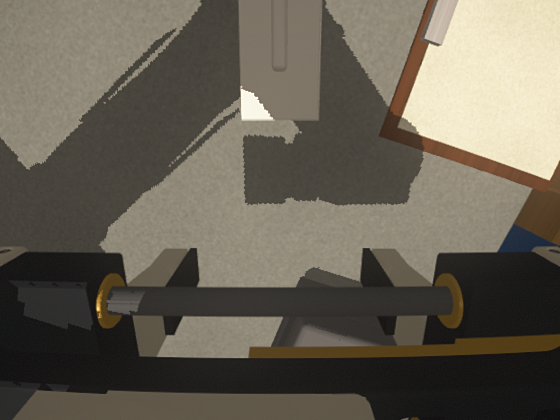

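The wrist view shows the lid on the box at (280,60): bar top 97.0 mm, plate 79 mm, tilt under 0.1°, so it's seated. Now gripping the closed box.

Emit:
move_arm(
  series=[
    [0.07,0,0.048,0,0,0],
    [0.07,0,0.048,0,0,0],
    [0.071,0,0.047,0,0,0],
    [0.07,0,0.048,0,0,0],
    [0,0,0.038,0,0,0],
    [0,0,0.039,0,0,0],
    [0,0,0.038,0,0,0],
    [0,0,0.039,0,0,0],
    [0,0,0,0,0,0],
  ],
)

```text
time_s: 18.1
ee_pos: [0.4844, -0.4082, 0.0508]
tool_rot: [-179.9, 0.1, 19.6]
ft_force: [-0.6, 0.1, -0.4]
width: 1.0
finger_force: 0.0
```

Emit:
move_arm(
  series=[
    [0,0,0,0,0,0],
    [0,0,0,0,0,0],
    [0,0,0,0,0,0],
    [0,0,0,0,0,0],
  ],
  jaw=1,
  grip_force=30,
)

```text
time_s: 18.6
ee_pos: [0.4855, -0.4096, 0.0537]
tool_rot: [179.9, -0.1, 19.6]
ft_force: [1.5, 1.1, 4.2]
width: 0.776
finger_force: 30.0
```

Emit:
move_arm(
  series=[
    [0,0,-0.02,0,0,0],
    [0,0,-0.06,0,0,0],
    [0,0,-0.1,0,0,0],
    [0,0,-0.1,0,0,0],
    [0,0,-0.08,0,0,0],
    [0,0,-0.02,0,0,0],
    [0,0,0,0,0,0],
  ],
)

```text
time_s: 19.48
ee_pos: [0.4842, -0.4087, 0.242]
tool_rot: [-179.9, 0.0, 19.6]
ft_force: [0.8, 0.2, -5.2]
width: 0.773
finger_force: 30.0
```

```bash
python3 - <<'E'
from h import *
s=robot.state(); print(s['ee_pos'],s['tool_rot'],s['width']*88,s['finger_force'],s['ft_force'])
im,W=cloud('top'); z=W[...,2]
k=(z>.136)&(z<.146)&(W[...,1]>.1)&(W[...,1]<.42)&(W[...,0]<.53); P=W[k]
print(cv2.minAreaRect((P[:,:2]*1000).astype(np.float32)))
plan((.50,-.10,.25,10),(.578,.254,.25,-2.2))
E
```

```text
[ 0.484216   -0.40873123  0.24195602] [-1.79933284e+02  5.31162722e-03  1.95524508e+01] 68.03077386844704 29.996514916419983 [ 0.81939414  0.24198451 -5.2458521 ]
((476.7740173339844, 257.7973327636719), (249.09397888183594, 12.949889183044434), 87.89740753173828)
15 rows; end [0.5781 0.2539 0.2498] [ 1.7997e+02 -9.0000e-02 -2.2300e+00]
[[0.034, -0.082, -0.002, 0, 0, 0.008], [0.032, -0.082, -0.003, 0, 0, 0.008], [0.03, -0.083, -0.002, 0, 0, 0.007], [0.028, -0.084, -0.003, 0, 0, 0.008], [0.025, -0.084, -0.002, 0, 0, 0.007], [0.024, -0.085, -0.003, 0, 0, 0.008], [0.022, -0.086, -0.002, -0.001, 0.001, 0.007], [0.035, -0.084, 0, 0, 0, 0.008], [0.032, -0.085, 0, 0, 0, 0.009], [0.03, -0.085, 0, 0, 0, 0.008]]
[[0.028, -0.086, 0, 0, 0, 0.009], [0.025, -0.087, 0, 0, 0, 0.008], [0.023, -0.087, 0, 0, 0, 0.009], [0.021, -0.088, 0, 0, 0, 0.008], [0.019, -0.089, 0, 0, 0, 0.009]]
```

Emit:
move_arm(
  series=[
    [0.034,-0.082,-0.002,0,0,0.008],
    [0.032,-0.082,-0.003,0,0,0.008],
    [0.03,-0.083,-0.002,0,0,0.007],
    [0.028,-0.084,-0.003,0,0,0.008],
    [0.025,-0.084,-0.002,0,0,0.007],
    [0.024,-0.085,-0.003,0,0,0.008],
    [0.022,-0.086,-0.002,0,0,0.007],
    [0.035,-0.084,0,0,0,0.008],
    [0.032,-0.085,0,0,0,0.009],
    [0.03,-0.085,0,0,0,0.008],
  ],
)

```text
time_s: 20.78
ee_pos: [0.529, 0.0336, 0.2489]
tool_rot: [180.0, 0.2, 5.5]
ft_force: [1.1, -0.7, -5.1]
width: 0.774
finger_force: 30.0
```

Emit:
move_arm(
  series=[
    [0.028,-0.086,0,0,0,0.009],
    [0.025,-0.087,0,0,0,0.008],
    [0.023,-0.087,0,0,0,0.009],
    [0.021,-0.088,0,0,0,0.008],
    [0.019,-0.089,0,0,0,0.009],
    [0,0,0,0,0,0],
    [0,0,0,0,0,0],
    [0,0,0,0,0,0],
  ],
)

```text
time_s: 21.78
ee_pos: [0.5782, 0.2522, 0.2502]
tool_rot: [179.9, 0.1, -2.2]
ft_force: [-0.1, -0.7, -6.0]
width: 0.778
finger_force: 30.0
```

```bash
python3 - <<'E'
from h import *
s=robot.state(); print(s['ee_pos'],s['tool_rot'],s['width']*88)
im,W=cloud('top'); z=W[...,2]
k=(z>.136)&(z<.146)&(W[...,1]>.1)&(W[...,1]<.42)&(W[...,0]<.53); P=W[k]
print('front',cv2.minAreaRect((P[:,:2]*1000).astype(np.float32)))
im,W=cloud('scene'); cv2.imwrite('pics/s6.png',im)
plan((.578,.254,.11,-2.2),(.578,.254,.073,-2.2,.015))
E
```

```text
[0.57824244 0.25221076 0.25023074] [ 1.79930984e+02  8.16983870e-02 -2.24413296e+00] 68.43017284803264
front ((476.8530578613281, 258.561279296875), (250.38180541992188, 12.73687744140625), 87.86456298828125)
6 rows; end [0.5781 0.2538 0.073 ] [ 1.7998e+02  2.0000e-02 -2.2600e+00]
[[0, -0.001, 0.094, 0, 0, 0], [-0.001, -0.001, 0.094, 0, 0, 0], [0, -0.001, 0.094, 0, 0, 0], [0, 0, 0.025, 0, 0, 0], [0, 0, 0.025, 0, 0, 0], [0, 0, 0.024, 0, 0, 0]]
```

View pics/s6.png

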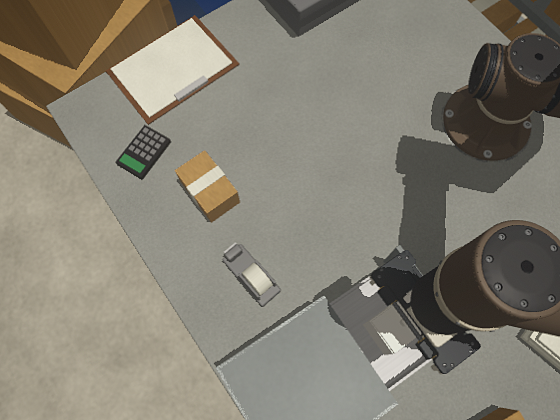

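The scene view shows the held box above the open drawer at (385,335); the dispenser and carton haven't moved. Before lowering, I'll check where the wrist camera sits relative to the unit.

```bash
python3 - <<'E'
from h import *
c=robot.calibration('wrist'); s=robot.state()
print(-np.array(c['R']).T@np.array(c['t'])-s['ee_pos'])
E
```

```text
[ 0.07726769 -0.00307513  0.14445982]
```

Emit:
move_arm(
  series=[
    [0,-0.001,0.094,0,0,0],
    [-0.001,-0.001,0.094,0,0,0],
    [0,-0.001,0.094,0,0,0],
    [0,0,0.025,0,0,0],
    [0,0,0.025,0,0,0],
    [0,0,0.02,0,0,0],
    [0,0,0,0,0,0],
    [0,0,0,0,0,0],
  ],
)

```text
time_s: 22.88
ee_pos: [0.5788, 0.2551, 0.0762]
tool_rot: [-180.0, -0.1, -2.2]
ft_force: [-0.3, -0.7, -4.9]
width: 0.774
finger_force: 30.0
```

Emit:
move_arm(
  series=[
    [0,0,0.003,0,0,0],
    [0,0,0.003,0,0,0],
    [0,0,0,0,0,0],
  ],
)

```text
time_s: 23.25
ee_pos: [0.5782, 0.2547, 0.0722]
tool_rot: [180.0, 0.0, -2.2]
ft_force: [0.4, -0.7, -5.2]
width: 0.778
finger_force: 30.0
```

Emit:
move_arm(
  series=[
    [0,0,0.002,0,0,0],
    [0,0,0.002,0,0,0],
    [0,0,0,0,0,0],
  ],
)

```text
time_s: 23.62
ee_pos: [0.5782, 0.2547, 0.07]
tool_rot: [180.0, 0.0, -2.2]
ft_force: [1.2, 0.1, -4.8]
width: 0.775
finger_force: 30.0
```

Emit:
move_arm(
  series=[
    [0,0,0.001,0,0,0],
    [0,0,0,0,0,0],
    [0,0,0,0,0,0],
  ],
)

```text
time_s: 24.0
ee_pos: [0.5783, 0.2547, 0.0697]
tool_rot: [180.0, -0.0, -2.2]
ft_force: [0.3, -0.0, -4.8]
width: 0.77
finger_force: 30.0
```

Emit:
move_arm(
  series=[
    [0,0,0.002,0,0,0],
    [0,0,0,0,0,0],
  ],
)

```text
time_s: 24.25
ee_pos: [0.5787, 0.2548, 0.0697]
tool_rot: [-180.0, -0.1, -2.2]
ft_force: [-2.1, -1.2, 5.1]
width: 0.774
finger_force: 30.0
```

Emit:
move_arm(
  series=[
    [0,0,0,0,0,0],
    [0,0,0,0,0,0],
    [0,0,0,0,0,0],
    [0,0,0,0,0,0],
  ],
  jaw=-1,
)

```text
time_s: 24.75
ee_pos: [0.5783, 0.2548, 0.0686]
tool_rot: [180.0, -0.0, -2.2]
ft_force: [-0.5, -0.5, -0.5]
width: 0.996
finger_force: 0.0
```

Emit:
move_arm(
  series=[
    [0,0,-0.04,0,0,0],
    [0,0,-0.08,0,0,0],
    [0,0,-0.1,0,0,0],
    [0,0,-0.1,0,0,0],
    [0,0,-0.04,0,0,0],
    [-0.1,0,0,0,0,0],
    [-0.1,0,0,0,0,0],
    [-0.1,0,0,0,0,0],
    [-0.05,0,0,0,0,0],
    [0,0,0,0,0,0],
  ],
)

```text
time_s: 26.0
ee_pos: [0.4021, 0.2616, 0.2494]
tool_rot: [-179.9, -0.0, -2.1]
ft_force: [-0.5, 0.9, 0.8]
width: 1.003
finger_force: 0.0
```

```bash
python3 - <<'E'
from h import *
s=robot.state(); print(s['ee_pos'],s['tool_rot'],s['width'])
for n in('wrist','top','scene'):
    im,W=cloud(n); cv2.imwrite(f'pics/{n}7.png',im); z=W[...,2]
    print(n,'plate',rectz(W,.091,.100,(.578,.254)),'bar',rectz(W,.109,.118,(.578,.254),.06))
    k=(z>.136)&(z<.146)&(W[...,1]>.1)&(W[...,1]<.42)&(W[...,0]<.53); P=W[k]
    if len(P)>10:print('front',cv2.minAreaRect((P[:,:2]*1000).astype(np.float32)))
plan((.41,.259,.25,-2.2),(.41,.259,.115,-2.2))
E
```

```text
[0.40213402 0.2615688  0.249365  ] [-1.79918226e+02 -4.09891996e-02 -2.08840487e+00] 1.0030747541917706
wrist plate (np.int64(5840), 0.0953, array([538.2, 256.7]), array([68.4, 63.6]), 87.9) bar (np.int64(394), 0.113, array([555.2, 255. ]), array([11.1, 19.1]), 87.8)
front ((477.2159423828125, 257.6224365234375), (248.97523498535156, 12.558683395385742), 87.5394515991211)
top plate (np.int64(1845), 0.0951, array([577.4, 254.8]), array([ 68.9, 141.1]), 87.8) bar (np.int64(154), 0.1128, array([576.1, 255.2]), array([11.8, 57. ]), 88.8)
front ((477.2687072753906, 257.8154296875), (248.7191925048828, 12.674712181091309), 87.8353500366211)
scene plate (np.int64(1906), 0.0954, array([578.2, 256.5]), array([ 68.4, 143.1]), 87.7) bar (np.int64(163), 0.1131, array([576.8, 256.1]), array([11.9, 59.3]), 87.9)
front ((477.54937744140625, 258.31280517578125), (249.03488159179688, 14.026244163513184), 87.50862121582031)
4 rows; end [0.4098 0.259  0.1148] [-1.7999e+02 -2.0000e-02 -2.2000e+00]
[[0.012, 0.005, -0.002, 0, 0, 0], [0, 0, 0.09, 0, 0, 0], [0, 0, 0.09, 0, 0, 0], [0, 0, 0.09, 0, 0, 0]]
```

View pics/wrist7.png

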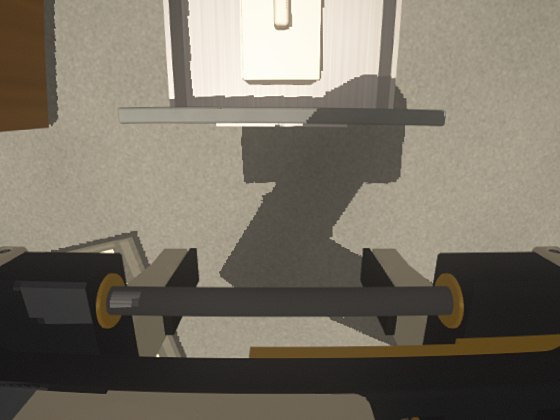

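The wrist view shows the closed box in the drawer at (280,40) and the drawer front edge at row 116. Bar top is at 113 mm (97+16), so the lid is still seated on the box and the box is on the drawer floor. Closing the jaws and going down in front of the drawer.

Emit:
move_arm(
  series=[
    [0.012,0.005,0,0,0,0],
    [0,0,0.09,0,0,0],
    [0,0,0.09,0,0,0],
    [0,0,0.09,0,0,0],
    [0,0,0,0,0,0],
    [0,0,0,0,0,0],
  ],
  jaw=1,
)

```text
time_s: 26.9
ee_pos: [0.4105, 0.2592, 0.1148]
tool_rot: [-180.0, -0.1, -2.2]
ft_force: [-0.1, 0.8, 0.9]
width: 0.377
finger_force: 0.0
```

Emit:
move_arm(
  series=[
    [0.03,0,0,0,0,0],
    [0.03,0,0,0,0,0],
    [0.02,0,0,0,0,0],
    [0.02,0,0,0,0,0],
    [0.02,0,0,0,0,0],
    [0.02,0,0,0,0,0],
    [0.02,0,0,0,0,0],
    [0.02,0,0,0,0,0],
  ],
)

```text
time_s: 27.9
ee_pos: [0.4996, 0.2549, 0.1135]
tool_rot: [180.0, 0.0, -2.2]
ft_force: [-3.2, -0.9, 2.1]
width: 0.005
finger_force: 1.5
```

```bash
python3 - <<'E'
from h import *
s=robot.state(); print(s['ee_pos'],s['tool_rot'],s['ft_force'],s['width'])
for n in('top','scene'):
    im,W=cloud(n); z=W[...,2]
    k=(z>.136)&(z<.1445)&(W[...,1]>.1)&(W[...,1]<.42)&(W[...,0]<.6); P=W[k]
    if len(P)>10:print('front',cv2.minAreaRect((P[:,:2]*1000).astype(np.float32)))
E
```

```text
[0.49960984 0.25489711 0.1134756 ] [ 1.79957344e+02  3.33685435e-02 -2.21021425e+00] [-3.21112335 -0.87214571  2.06150845] 0.004919631981788231
front ((513.4398803710938, 181.37506103515625), (98.6233901977539, 12.49604606628418), 87.67376708984375)
front ((517.5065307617188, 256.6934814453125), (249.98974609375, 16.726940155029297), 87.4701919555664)
```

Emit:
move_arm(
  series=[
    [0.02,0,0,0,0,0],
    [0.02,0,0,0,0,0],
    [0.02,0,0,0,0,0],
    [0.02,0,0,0,0,0],
    [0.02,0,0,0,0,0],
    [0.02,0,0,0,0,0],
    [0.02,0,0,0,0,0],
    [0.02,0,0,0,0,0],
    [0.02,0,0,0,0,0],
    [0.02,0,0,0,0,0],
  ],
)

```text
time_s: 29.25
ee_pos: [0.5997, 0.2512, 0.1136]
tool_rot: [180.0, 0.0, -2.2]
ft_force: [-3.3, -1.9, 0.2]
width: 0.002
finger_force: 1.5
```

Emit:
move_arm(
  series=[
    [0.014,0,0,0,0,0],
    [0.012,0,0,0,0,0],
    [0.01,0,0,0,0,0],
    [0.008,0,0,0,0,0],
    [0.008,0,0,0,0,0],
    [0.006,0,0,0,0,0],
    [0,0,0,0,0,0],
  ],
)

```text
time_s: 30.12
ee_pos: [0.6288, 0.2506, 0.1138]
tool_rot: [-180.0, -0.1, -2.2]
ft_force: [-0.8, -0.0, 0.0]
width: 0.007
finger_force: 0.3
```

```bash
python3 - <<'E'
from h import *
s=robot.state(); print(s['ee_pos'],s['tool_rot'],s['ft_force'])
im,W=cloud('scene'); z=W[...,2]
k=(z>.134)&(z<.1445)&(W[...,1]>.1)&(W[...,1]<.42)&(W[...,0]>.55)&(W[...,0]<.68); P=W[k]; print(cv2.minAreaRect((P[:,:2]*1000).astype(np.float32)))
k=(z>.1455)&(z<.156)&(W[...,1]>.08)&(W[...,1]<.45)&(W[...,0]>.6); print(cv2.minAreaRect((W[k][:,:2]*1000).astype(np.float32)))
E
```

```text
[0.62875382 0.25064353 0.1138067 ] [-1.79968439e+02 -5.71090734e-02 -2.19980157e+00] [-0.81389271 -0.02904949  0.01783237]
((659.27685546875, 250.93502807617188), (250.57437133789062, 40.23124313354492), 87.68013000488281)
((786.54833984375, 245.81228637695312), (250.8253631591797, 286.410400390625), 87.83224487304688)
```

Emit:
move_arm(
  series=[
    [0.008,0,0,0,0,0],
    [0.008,0,0,0,0,0],
    [0.008,0,0,0,0,0],
  ],
)

```text
time_s: 30.55
ee_pos: [0.6406, 0.2502, 0.1139]
tool_rot: [-180.0, -0.0, -2.2]
ft_force: [-2.5, 0.9, 1.4]
width: 0.002
finger_force: 1.3
```

Emit:
move_arm(
  series=[
    [0.004,0,0,0,0,0],
    [0.004,0,0,0,0,0],
    [0.002,0,0,0,0,0],
  ],
)

```text
time_s: 30.92
ee_pos: [0.6453, 0.2498, 0.1137]
tool_rot: [-180.0, -0.0, -2.2]
ft_force: [-3.0, 1.0, 2.0]
width: 0.004
finger_force: 1.3
```

Emit:
move_arm(
  series=[
    [0.003,0,0,0,0,0],
    [0.002,0,0,0,0,0],
    [0,0,0,0,0,0],
  ],
)

```text
time_s: 31.3
ee_pos: [0.6478, 0.2495, 0.1136]
tool_rot: [180.0, -0.0, -2.2]
ft_force: [-1.5, 1.1, 0.7]
width: 0.004
finger_force: 0.5
```

Emit:
move_arm(
  series=[
    [0.002,0,0,0,0,0],
    [0.002,0,0,0,0,0],
    [0,0,0,0,0,0],
  ],
)

```text
time_s: 31.68
ee_pos: [0.6489, 0.2494, 0.1136]
tool_rot: [180.0, 0.1, -2.2]
ft_force: [-5.4, 2.7, 3.1]
width: 0.005
finger_force: 2.8
```

Emit:
move_arm(
  series=[
    [0.002,0,0,0,0,0],
    [0,0,0,0,0,0],
  ],
)

```text
time_s: 31.92
ee_pos: [0.6489, 0.2494, 0.1136]
tool_rot: [180.0, 0.2, -2.2]
ft_force: [-9.7, 2.4, 6.5]
width: 0.006
finger_force: 5.1
```

Emit:
move_arm(
  series=[
    [0.002,0,0,0,0,0],
    [0,0,0,0,0,0],
  ],
)

```text
time_s: 32.17
ee_pos: [0.6489, 0.2494, 0.1136]
tool_rot: [179.9, 0.3, -2.2]
ft_force: [-13.9, 3.3, 8.2]
width: 0.005
finger_force: 7.3
```

Hard stop reached: the force rises while the position stays put, so the drawer is shut. Backing straight off, then rising.

Emit:
move_arm(
  series=[
    [-0.02,0,0,0,0,0],
    [-0.06,0,0,0,0,0],
    [-0.1,0,0,0,0,0],
    [-0.1,0,-0.1,0,0,0],
    [-0.1,0,-0.1,0,0,0],
    [0,0,0,0,0,0],
    [0,0,0,0,0,0],
    [0,0,0,0,0,0],
  ],
)

```text
time_s: 33.17
ee_pos: [0.4736, 0.2558, 0.2009]
tool_rot: [179.9, 0.1, -2.2]
ft_force: [-0.1, 0.3, -0.3]
width: 0.007
finger_force: 0.0
```

```bash
python3 - <<'E'
from h import *
s=robot.state(); print(s['ee_pos'],s['ft_force'])
for n in('top','scene','wrist'):
    im,W=cloud(n); z=W[...,2]; cv2.imwrite(f'pics/{n}9.png',im)
    k=(z>.134)&(z<.1445)&(W[...,1]>.1)&(W[...,1]<.42)&(W[...,0]>.6)&(W[...,0]<.7); P=W[k]
    if len(P)>9: print('front',np.median(P,0),cv2.minAreaRect((P[:,:2]*1000).astype(np.float32)))
    k=(z>.1455)&(z<.156)&(W[...,1]>.1)&(W[...,1]<.42)&(W[...,0]>.6); P=W[k]
    if len(P)>9: print('unit',cv2.minAreaRect((P[:,:2]*1000).astype(np.float32)))
E
```

```text
[0.47357016 0.25582539 0.20092622] [-0.14096215  0.3483907  -0.25887119]
front [0.66474144 0.24368457 0.14161221] ((675.5755004882812, 248.81201171875), (45.643829345703125, 251.6686248779297), 0.17231810092926025)
unit ((797.0718994140625, 244.06015014648438), (253.08421325683594, 271.60296630859375), 87.4610824584961)
front [0.66511281 0.25586731 0.14235805] ((680.95703125, 249.8238525390625), (250.5564422607422, 44.09804916381836), 87.71754455566406)
unit ((795.2793579101562, 245.53369140625), (250.93435668945312, 269.7705383300781), 87.85638427734375)
```

View pics/top9.png

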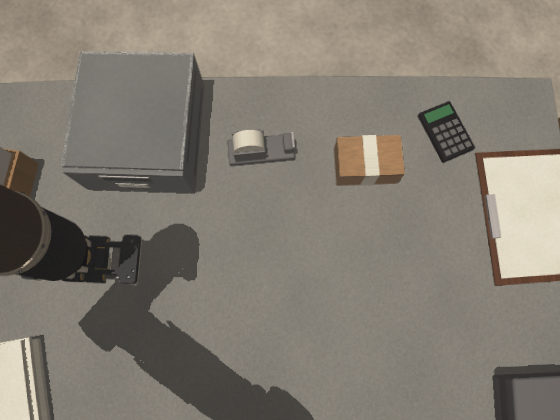

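The top view shows the drawer shut flush against the unit at (130,175), the dispenser (262,147) and carton (370,160) in place, and the arm clear. Handing in.

```bash
python3 -c "
from workcell import robot
print(robot.hand_in())"
```

```text
the job is handed in; nothing more can be done
None
```

I handed the job in at about 33 s of the 72 s allowed: the roll is in the box, the lid is seated, the box stands in the shut drawer, and the tape dispenser and carton were not touched; the hand-in returned no verdict.

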